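# Switch on the power hub hidden behind the desk clock

### The job

The power hub behind the little white desk clock is off. Lift the clock out of its bay and stand it upright on the open desk, well clear of the stand; then press the green end of the hub's paddle fully down, so that its red end tips up. Finally stand the clock back on the grey pad in its bay between the two wooden walls, but now with its dial looking out of the bay's open front, let go of it, and leave the toy car, the succulent and the mug as they are.

Things in the scene. Friction and masses are not known exactly. Their poses are not given: they have to be found in the camera images.
- stand: Fixed unit: clock bay in front, black power hub behind. Origin on the desk; its -x points out of the bay's open front (roughly to the robot), +x to the hub, z up. In its frame, mm: grey pad x -105 to -27, 4 thick; two dark wooden walls 8 thick, x -95 to -27, inner faces y +/-38, 94 high, too close to the clock for a finger; bay open in front and above.
- hub_top (a point): Top centre of the black hub's bridge, stand frame (mm) x 39, y 0, z 72. The bridge covers the middle of the paddle: x -7 to 85, y +/-40, z up to 72. The hub's base below it: x -27 to 118, y +/-40, 42 high.
- bay (a point): Point on the pad's top (4 mm above the desk) in the bay where the centre of the clock's underside belongs: x -63, y 0 in the stand's frame.
- clock: Loose white desk clock, 62 x 62 mm, 100 mm high, about 0.3 kg. Origin: centre of its underside, z up. Black dial on its -x side; orange bar on top along the dial's edge. It starts on the bay's pad, dial turned to a wall (clock -x along stand -y within a few degrees); there it can be gripped only across the stand's x, by its top 28 mm, above the hub.
- clock_dial (a point): On the clock, middle of the side with the dial: 31 mm from its centre line along clock -x, 55 mm above the underside.
- paddle (a joint): Angle of the hub's paddle, rad, -0.12 to 0.12. Off about -0.1 (green end up), fully on 0.12 (green end down, red end up). Friction only, no spring: about 2.5 N at the green end moves it, it stays where it is left, and it stops hard at either end.
- paddle_green (a point): Top of the paddle's green end, where to press: 6 mm inside that end, about 66 mm above the desk when off, 52 mm when on. The paddle is a grey bar 140 long, 44 wide, 8 thick along the stand's x, pivot at stand x 45, z 56 mm; only its 18 mm from x -25 to -7 show in front of the bridge.
- paddle_red (a point): Top of the paddle's red end, behind the bridge, 12 mm inside that end: about 54 mm above the desk when off, 67 mm when on.
- toy_car: Bystander: copper toy car, 120 x 62 x 61 mm, origin under its centre, length along its x. Leave it.
- succulent: Bystander: grey concrete pot, 84 mm across and 50 high, with a green plant to about 100 mm high; origin under its centre. Leave it.
- mug: Bystander: blue mug, 80 mm across, 90 high, handle to its +y; origin under its centre. Leave it.
Things that resemble listed ones, but are neither listed nor needed, are in the scene too. There is more than one size of the stand; the job needs the larger. There is more than one size of the clock; the job needs the larger.

How it is judged:
By the outcome, as a careful person would: the job done as asked, in the order asked, and still so for the second after the job is handed in, with the robot touching nothing.
It also fails if it takes over 67 s, if anything falls off the work surface, if the arm or the gripper's body presses on something with over 40 N, if the wrist force passes 120 N, or if a joint passes its speed limit or range.

### The arm

A 7-joint arm with a two-finger parallel gripper is mounted at the origin on the work surface. World frame = base frame: x ahead of the robot, y to its left, z up, the work surface at z = 0. Lengths are in mm, angles in rad, forces in N, time in s.
With the tool pointing down it reaches from about 400 to 875 mm from the base axis. Payload 4.4 kg.
Tool frame: the origin (TCP) lies midway between the tips of the shut fingers; the grasp point (between the pads) lies 19 mm behind it (ctrl.pinch_z is the distance from the TCP to the grasp point, in mm); z points along the fingers, y is the line along which they close (so a half turn about z gives the same grasp; the last joint's range is limited). The gripper opens to 85 mm and grips with 20 to 120 N. Pads are 22 mm wide; open, the fingers measure 114 mm over their backs; the gripper's body (76 mm by 85 mm) begins 54 mm behind the grasp point. The pads swing forward as they close: fully open they stand 13 mm farther back than shut.
Start: joints at [-1.253, 0.628, 0.038, 1.517, -0.027, 0.996, -0.02], TCP at [243.367, 602.736, 206.213] pointing down, gripper open.
Joint ranges: [-3.06, 3.06], [-0.37, 2.12], [-1.25, 1.32], [0.18, 2.47], [-1.1, 4.24], [0.23, 1.98], [-2.94, 2.94]. Speed limits (rad/s): [2.57, 2.57, 3.14, 3.14, 3.14, 3.14, 3.14].

### API

Orientations are given as [roll, pitch, yaw] about the fixed x, y, z axes, in that order (R = Rz(yaw) Ry(pitch) Rx(roll)).
In Python, from cell import read_state, cams, order, ctrl gives the robot as it stands.
- The arm moves only by the tool move_arm, never from a script. Its argument "targets" is text: rows parted by semicolons, each of 7 numbers parted by spaces: the gripper's target within -1 to 1 (fully open at 1, half-way at 0, shut at -1), then the shift along the tool's x, y, z in cm, then the turn, a rotation vector about the tool's x, y, z in degrees. A call has 1 to 5 rows; each row shifts and turns the commanded pose from where the row before left it, along the tool's axes as they then stand; what a row does not reach is not made up. A row lasts 1/12 s, in which the tool goes at most 41.7 mm and 7.16 degrees, less where a joint would pass 70% of its speed; a pose out of reach is approached as far as the arm can. A call with a gripper value outside its range is refused whole. The fingers move at their own pace and stop on an object; the grip force is fixed at half the most. Time passes only in rows, so rows that do not move let the fingers close. It gives the time, the measured TCP pose, the force, the opening and the grip force at its end, in the units of the state.
- read_state(): the state, without advancing time (a new reading comes with each control period).
- cams.get_image(name): name is "side" or "top"; returns a dict with "color" (420x560x3 uint8, red, green, blue), "fovy" (degrees; the focal length in pixels is half the picture's height over the tangent of half this angle, whatever the lens; pixels are square), "cx", "cy" (the principal point, pixels), "rvec" (rotation vector, rad) and "tvec" (3), from world to camera coordinates, as OpenCV has them. Camera axes: x right, y down, z forward; pixel columns grow to the right and rows downward; lengths in mm; the calibration is good to about 2 mm. A picture is of the moment at which its call begins. There is no depth.
- order.finish_job(): hands the job in; it is judged then, once.
The state is a dict: "clock": time; "qpos": joint angles; "qd": joint speeds; "tau": joint torques, N m; "eef_pos": TCP position; "tool_rot": TCP orientation; "force": force on the tool from outside, world axes, zero at the start; "torque": the same for the moment, N m; "width": finger opening in mm; "gripper_force": force on a finger pad.
Only numpy, scipy, OpenCV 4.12 (cv2) and the standard library are available. Lean on these libraries where they do the work, as an engineer would, in place of code of your own. Each camera call takes 0.05 s, during which the arm holds its last target. There are 200 camera calls.

## Working session

There is one attempt and no reset: what is moved stays moved. The work goes in short steps, Python scripts to look and compute and a tool call to move; the robot and the scene stay as the last step left them, time stands still between calls to the robot, and variables do not carry over. Pictures are saved under pics/ and viewed, at most 10 in all, crops included, and the job is handed in when it is done.

Besides the shell and the picture viewer there is one more tool, called after "Request:" as a command line: name --argument value ..., lists and objects as JSON in quotes. move_arm: Moves the arm, as the interface text tells. Its arguments: {"type":"object","properties":{"targets":{"type":"string"}},"required":["targets"]}

```bash
ls; mkdir -p pics; cat > h.py <<'E'
import numpy as np, cv2
from cell import read_state, cams, order, ctrl
def snap(n,f):
    d=cams.get_image(n); cv2.imwrite('pics/'+f,d['color'][:,:,::-1]); 
    np.savez('pics/'+f+'.npz',**{k:np.array(v) for k,v in d.items()}); return d
def load(f): return np.load('pics/'+f+'.npz')
def K(d):
    f=d['color'].shape[0]/2/np.tan(np.radians(float(d['fovy']))/2)
    return np.array([[f,0,float(d['cx'])],[0,f,float(d['cy'])],[0,0,1]])
def ray(d,u,v):
    R=cv2.Rodrigues(np.array(d['rvec'],float))[0];t=np.array(d['tvec'],float).ravel()
    return -R.T@t, R.T@np.linalg.inv(K(d))@np.array([u,v,1.])
def atz(d,u,v,z):
    c,r=ray(d,u,v); return c+r*(z-c[2])/r[2]
def proj(d,p):
    return cv2.projectPoints(np.array(p,float).reshape(-1,3),np.array(d['rvec'],float),np.array(d['tvec'],float),K(d),None)[0].reshape(-1,2)
E
python3 - <<'E'
from h import *
for n in('top','side'):
    d=snap(n,n+'0.png'); print(n,d['fovy'],d['cx'],d['cy'],ray(d,280,210), [k for k in d])
s=read_state();print(s)
E
```

```text
pics
top 54.41473079278018 275.1969152921057 210.37867681335217 (array([482.56450949,  73.54974068, 951.12757362]), array([ 0.05062385, -0.04961482, -0.99755436])) ['color', 'fovy', 'cx', 'cy', 'rvec', 'tvec']
side 49.72961593323394 281.16455533077817 208.5820058464645 (array([ 500.92623898, -698.32596243,  800.15463975]), array([ 0.03491799,  0.72348827, -0.68946491])) ['color', 'fovy', 'cx', 'cy', 'rvec', 'tvec']
{'clock': 0.1, 'qpos': array([-1.25277474,  0.62924973,  0.03839481,  1.5182516 , -0.02700004,
        0.99631151, -0.01999523]), 'qd': array([-0.00032712, -0.00088266,  0.00039212, -0.00310202, -0.00044375,
        0.00165925, -0.00010545]), 'tau': array([ 2.80632514e-03, -5.64519739e+01,  1.23006530e+00, -1.93969989e+01,
        1.12035635e-02,  5.44325856e-03, -5.06472347e-06]), 'eef_pos': array([243.12315851, 602.1741209 , 205.38795142]), 'tool_rot': array([-3.13988852e+00, -1.26875971e-05,  2.75781658e+00]), 'force': array([ 0.47496275, -0.18536013, -0.06402619]), 'torque': array([-0.01609266,  0.04640762,  0.02680308]), 'gripper_force': 0.0, 'width': 85.82065099392406}
```

View pics/top0.png

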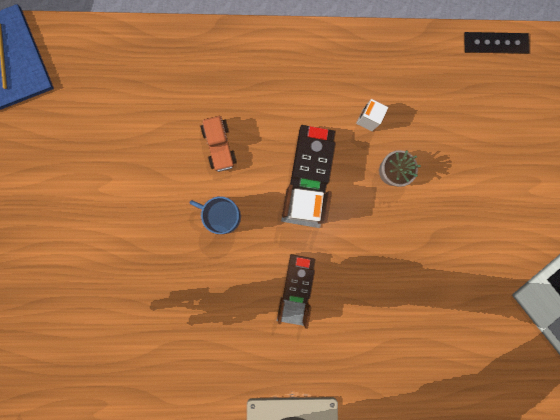

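View pics/side0.png

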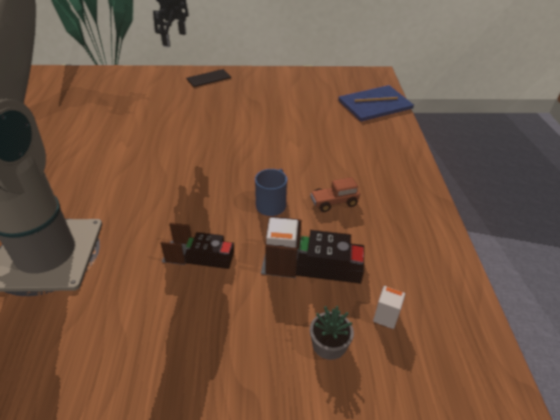

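The top view shows the large stand with its clock (306,205), orange bar on its right edge (so the dial faces right), green (310,184), red (318,133). The small stand is at (297,290), mug (220,215), car (218,143), succulent (400,168) and the small clock (373,115). The side view agrees.

```bash
python3 - <<'E'
from h import *
d=load('top0.png.npz'); s=load('side0.png.npz')
print(proj(d,[[0,0,0],[243,602,206],[500,0,0],[500,300,0]]), proj(s,[[0,0,0],[243,602,206]]))
for u,v,z in[(310,184,64),(318,133,54),(297,290,0),(220,215,90),(218,143,50),(400,168,50),(373,115,60),(306,205,104)]: print(u,v,atz(d,u,v,z).round())
im=d['color'];
for f,n,b in(('top0.png',d,(265,100,345,240)),('side0.png',s,(250,200,380,290))):
    i=cv2.imread('pics/'+f);x0,y0,x1,y1=b
    k=5; cv2.imwrite('pics/crop_'+f,cv2.resize(i[y0:y1,x0:x1],None,fx=4,fy=4,interpolation=cv2.INTER_CUBIC))
E
```

```text
Traceback (most recent call last):
  File "h.py", line 6, in load
    def load(f): return np.load('pics/'+f+'.npz')
                        ~~~~~~~^^^^^^^^^^^^^^^^^^
FileNotFoundError: [Errno 2] No such file or directory: 'pics/top0.png.npz.npz'
```

```bash
python3 - <<'E'
from h import *
d=load('top0.png'); s=load('side0.png')
print(proj(d,[[0,0,0],[243,602,206],[500,0,0],[500,300,0]]), proj(s,[[0,0,0],[243,602,206]]))
for u,v,z in[(310,184,64),(318,133,54),(297,290,0),(220,215,90),(218,143,50),(400,168,50),(373,115,60),(306,205,104)]: print(u,v,atz(d,u,v,z).round())
for f,b in(('top0.png',(265,100,345,240)),('side0.png',(250,200,380,290))):
    i=cv2.imread('pics/'+f);x0,y0,x1,y1=b
    cv2.imwrite('pics/crop_'+f,cv2.resize(i[y0:y1,x0:x1],None,fx=4,fy=4,interpolation=cv2.INTER_CUBIC))
E
```

```text
[[291.53011029 443.37231808]
 [-44.18064842 368.16390454]
 [291.23642916 223.22840603]
 [161.37175122 223.05793632]] [[ 45.62418271 254.49466341]
 [175.74682525  53.18750563]]
310 184 [585. -36.  64.]
318 133 [700. -56.  54.]
297 290 [345. -13.   0.]
220 215 [515. 157.  90.]
218 143 [677. 166.  50.]
400 168 [ 624. -241.   50.]
373 115 [ 741. -179.   60.]
306 205 [536. -23. 104.]
```

View pics/crop_top0.png

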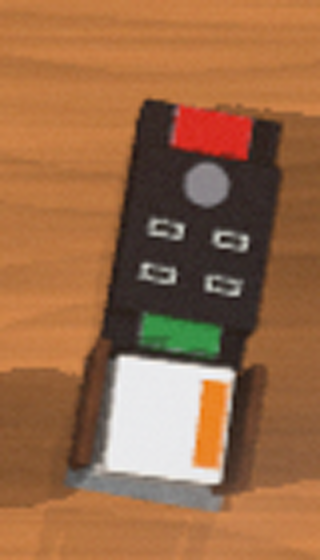

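View pics/crop_side0.png

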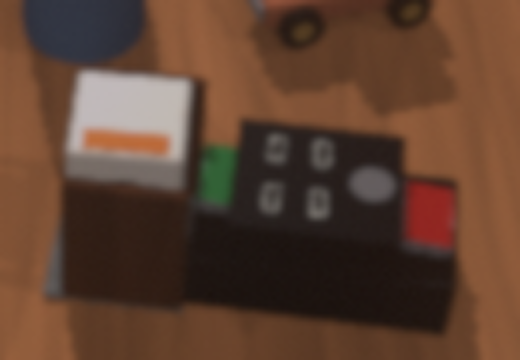

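The crops show clean corners: bridge top in both views, hub rear edge, and the clock's top face. I fit the poses from these.

```bash
cat >> h.py <<'E'
from scipy.optimize import least_squares
def fit(obs,p0):
    # obs: list of (image, local xyz, u, v)
    def tr(p,l):
        c,s=np.cos(p[2]),np.sin(p[2]); l=np.array(l,float)
        return np.array([p[0]+c*l[0]-s*l[1],p[1]+s*l[0]+c*l[1],l[2]])
    def res(p): return np.ravel([proj(d,tr(p,l))[0]-[u,v] for d,l,u,v in obs])
    r=least_squares(res,p0,loss='soft_l1',x_scale=[10,10,.1]); return r.x,res(r.x).reshape(-1,2)
E
python3 - <<'E'
from h import *
d=load('top0.png'); s=load('side0.png')
T=lambda l,u,v:(d,l,265+u/4-.4,100+v/4-.4)
S=lambda l,u,v:(s,l,250+u/4-.4,200+v/4-.4)
o=[T((-7,40,72),107,330),T((-7,-40,72),248,333),T((85,-40,72),282,165),T((118,40,42),145,100),T((118,-40,42),282,122),T((-25,22,66),138,345),T((-25,-22,66),220,355),
S((-7,40,72),243,120),S((85,40,72),403,140),S((85,-40,72),392,245),S((-7,-40,72),235,208),S((118,-40,0),443,330)]
p,r=fit(o,[600,-35,-.15]);print(p.round(3));print(r.round(1).tolist())
o=[T((31,31,104),103,470),T((31,-31,104),118,355),T((-31,-31,104),236,367),T((-31,31,104),225,483),
S((31,31,104),80,70),S((31,-31,104),193,80),S((-31,-31,104),184,162),S((-31,31,104),66,150)]
q,r=fit(o,[536,-23,1.4]);print(q.round(3));print(r.round(1).tolist())
c,t=np.cos(p[2]),np.sin(p[2])
for x in(-63,-19): print(p[0]+c*x,p[1]+t*x)
E
```

```text
[ 6.01029e+02 -3.67960e+01 -1.71000e-01]
[[0.6, -6.0], [1.6, -0.4], [-0.1, 0.4], [-0.6, -0.9], [-0.2, -0.1], [-0.6, 0.1], [-1.3, 1.1], [-1.3, -0.7], [-0.0, -1.1], [1.7, 0.2], [-2.8, 4.2], [-0.0, 1.9]]
[538.542 -25.098   1.449]
[[0.2, -0.3], [0.0, -1.1], [-0.1, -0.3], [-0.8, 0.1], [-0.5, 0.2], [-0.5, -0.2], [-0.2, 0.2], [-0.2, 0.8]]
538.9431394502138 -26.099951188592687
582.3043890843163 -33.57002683540143
```

```bash
cat >> h.py <<'E'
def plan(goal,yaw,g,n=None):
    "rows from measured pose to goal xyz(mm), tool yaw (pointing down)"
    s=read_state(); p=np.array(s['eef_pos']); y0=s['tool_rot'][2]
    dy=(yaw-y0+np.pi)%(2*np.pi)-np.pi; D=np.array(goal)-p
    n=n or int(max(np.ceil(np.linalg.norm(D)/40),np.ceil(abs(np.degrees(dy))/6.5),1))
    print('at',p.round(1),round(y0,3),'w',round(s['width'],1),'t',s['clock'],'n',n); rows=[];a=y0;rem=D.copy();t=-round(np.degrees(dy)/n,1)
    for i in range(n):
        w=rem/(n-i);R=np.array([[np.cos(a),np.sin(a),0],[np.sin(a),-np.cos(a),0],[0,0,-1]])
        l=(R.T@w/10).round(2); rem=rem-R@l*10
        rows.append(f"{g} {l[0]:g} {l[1]:g} {l[2]:g} 0 0 {t:g}"); a-=np.radians(t)
    for i in range(0,n,5): print('; '.join(rows[i:i+5]))
E
python3 - <<'E'
from h import *
plan([538.5,-25,190],1.449,1)
E
```

```text
at [243.1 602.2 205.4] 2.758 w 85.8 t 0.1 n 18
1 -2.83 -2.62 0.09 0 0 4.2; 1 -3.01 -2.4 0.09 0 0 4.2; 1 -3.18 -2.18 0.08 0 0 4.2; 1 -3.33 -1.94 0.09 0 0 4.2; 1 -3.46 -1.69 0.08 0 0 4.2
1 -3.58 -1.43 0.09 0 0 4.2; 1 -3.67 -1.16 0.08 0 0 4.2; 1 -3.75 -0.89 0.09 0 0 4.2; 1 -3.8 -0.62 0.08 0 0 4.2; 1 -3.84 -0.33 0.09 0 0 4.2
1 -3.85 -0.05 0.08 0 0 4.2; 1 -3.84 0.23 0.09 0 0 4.2; 1 -3.82 0.51 0.08 0 0 4.2; 1 -3.77 0.79 0.09 0 0 4.2; 1 -3.7 1.06 0.08 0 0 4.2
1 -3.61 1.33 0.09 0 0 4.2; 1 -3.51 1.59 0.08 0 0 4.2; 1 -3.38 1.84 0.09 0 0 4.2
```

Request:
move_arm --targets "1 -2.8 -2.6 0.1 0 0 4.2; 1 -3.0 -2.4 0.1 0 0 4.2; 1 -3.2 -2.2 0.1 0 0 4.2; 1 -3.3 -1.9 0.1 0 0 4.2; 1 -3.5 -1.7 0.1 0 0 4.2"

```text
clock: 0.52
eef_pos: [325.6, 426.8, 200.9]
tool_rot: [-3.141, 0.0, 2.388]
force: [1.0, -1.0, 1.0]
width: 85.5
gripper_force: 0.0
```

Request:
move_arm --targets "1 -3.6 -1.4 0.1 0 0 4.2; 1 -3.7 -1.2 0.1 0 0 4.2; 1 -3.8 -0.9 0.1 0 0 4.2; 1 -3.8 -0.6 0.1 0 0 4.2; 1 -3.8 -0.3 0.1 0 0 4.2"

```text
clock: 0.93
eef_pos: [408.5, 252.3, 196.1]
tool_rot: [-3.141, -0.0, 2.021]
force: [0.9, 0.2, 0.3]
width: 85.2
gripper_force: 0.0
```

Request:
move_arm --targets "1 -3.8 0 0.1 0 0 4.2; 1 -3.8 0.2 0.1 0 0 4.2; 1 -3.8 0.5 0.1 0 0 4.2; 1 -3.8 0.8 0.1 0 0 4.2; 1 -3.7 1.1 0.1 0 0 4.2"

```text
clock: 1.35
eef_pos: [490.7, 79.1, 191.0]
tool_rot: [-3.141, -0.0, 1.655]
force: [-0.2, 0.5, 0.2]
width: 85.2
gripper_force: 0.0
```

Request:
move_arm --targets "0.8 -3.6 1.3 0.1 0 0 4.2; 0.8 -3.5 1.6 0.1 0 0 4.2; 0.8 -3.4 1.8 0.1 0 0 4.2; 0.8 0 0 0 0 0 0; 0.8 0 0 0 0 0 0"

```text
clock: 1.77
eef_pos: [539.2, -26.5, 187.8]
tool_rot: [-3.141, 0.001, 1.433]
force: [1.4, 0.9, 0.2]
width: 77.1
gripper_force: 0.0
```

```bash
python3 - <<'E'
from h import *
print(ctrl.pinch_z)
plan([538.5,-25,120],1.449,0.8)
plan([538.5,-25,74],1.449,0.8)
d=snap('top','top1.png');s=snap('side','side1.png')
E
```

```text
18.700000000000003
at [539.2 -26.5 187.8] 1.433 w 77.1 t 1.7667 n 2
0.8 0.07 -0.05 3.39 0 0 -0.4; 0.8 0.07 -0.04 3.39 0 0 -0.4
at [539.2 -26.5 187.8] 1.433 w 77.1 t 1.7667 n 3
0.8 0.05 -0.03 3.79 0 0 -0.3; 0.8 0.05 -0.03 3.8 0 0 -0.3; 0.8 0.04 -0.03 3.79 0 0 -0.3
```

Request:
move_arm --targets "0.8 0.1 0 3.5 0 0 -0.4; 0.8 0 -0.1 3.5 0 0 -0.4; 0.8 0 0 2.2 0 0 0; 0.8 0 0 2.1 0 0 0; 0.8 0 0 0 0 0 0"

```text
clock: 2.28
eef_pos: [534.6, -19.9, 71.7]
tool_rot: [-3.134, -0.001, 1.456]
force: [-0.3, 0.3, 0.1]
width: 76.8
gripper_force: 0.0
```

Request:
move_arm --targets "-1 0 0 0 0 0 0; -1 0 0 0 0 0 0; -1 0 0 0 0 0 0; -1 0 0 0 0 0 0; -1 0 0 0 0 0 0"

```text
clock: 2.7
eef_pos: [538.4, -21.8, 79.3]
tool_rot: [3.14, -0.002, 1.453]
force: [-18.6, 2.1, 50.2]
width: 15.9
gripper_force: 24.6
```

Request:
move_arm --targets "-1 0 0 0 0 0 0; -1 0 0 0 0 0 0; -1 0 0 0 0 0 0; -1 0 0 -0.5 0 0 0; -1 0 0 -0.5 0 0 0"

```text
clock: 3.12
eef_pos: [539.2, -22.2, 87.7]
tool_rot: [3.138, -0.001, 1.453]
force: [0.4, 0.3, -0.5]
width: 0.1
gripper_force: 0.0
```

```bash
python3 - <<'E'
from h import *
d=snap('top','top2.png');s=snap('side','side2.png')
a=cv2.imread('pics/top2.png')[80:260,230:420];b=cv2.imread('pics/side2.png')[120:300,200:420]
f=lambda x:cv2.resize(x,None,fx=600/180*.6,fy=600/180*.6)
c=np.hstack([cv2.resize(a,(400,379)),cv2.resize(b,(400,327))][0:1]); 
cv2.imwrite('pics/c2.png',np.hstack([cv2.resize(a,(396,375)),cv2.resize(b,(404,331)) if 0 else cv2.copyMakeBorder(cv2.resize(b,(400,327)),0,48,0,0,0)]))
print(read_state())
E
```

```text
{'clock': 3.2167, 'qpos': array([-0.223799  ,  0.66423511,  0.32661902,  1.9439387 , -0.36602271,
        0.58642568,  0.22690379]), 'qd': array([ 0.0058884 ,  0.03119438, -0.00991367,  0.00825286, -0.00679405,
       -0.01368326,  0.00299645]), 'tau': array([-6.28766790e-02, -4.99433041e+01,  5.01758650e+00, -1.18177262e+01,
        3.98337969e-02,  1.38472421e-01, -2.98604986e-02]), 'eef_pos': array([539.86642853, -22.35825476,  87.19088162]), 'tool_rot': array([ 3.13738564e+00, -6.25045694e-04,  1.45266948e+00]), 'force': array([ 1.12615299, -0.65823872,  0.41854942]), 'torque': array([ 0.02064134, -0.04402921, -0.01350825]), 'gripper_force': 0.0, 'width': -0.1701079082021388}
```

View pics/c2.png

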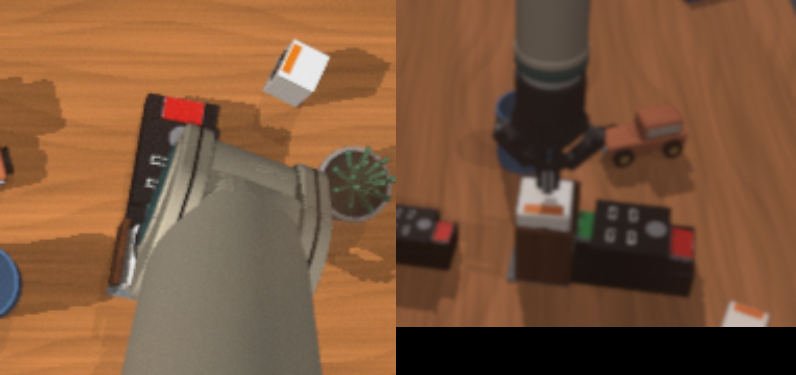

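```bash
python3 - <<'E'
from h import *
s=load('side2.png')
e=read_state()['eef_pos'];print(e)
print(proj(s,[e,[e[0],e[1],104],[538.5,-25,104]]))
i=cv2.imread('pics/side2.png')[180:280,240:340]; cv2.imwrite('pics/c3.png',cv2.resize(i,None,fx=6,fy=6,interpolation=cv2.INTER_CUBIC))
E
```

```text
[539.86642853 -22.35825476  87.19088162]
[[282.33655974 232.96333608]
 [282.50691668 227.55236682]
 [281.91121042 228.44586768]]
```

View pics/c3.png

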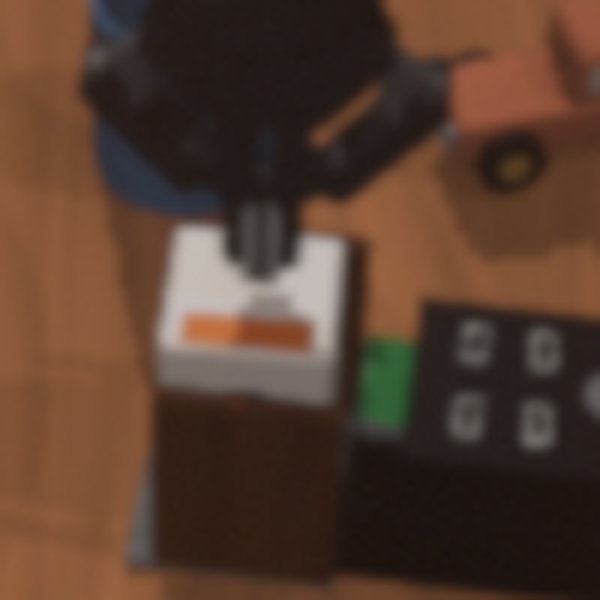

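```bash
python3 - <<'E'
from h import *
a=load('side0.png')['color'].astype(int);s1=load('side1.png');b=s1['color'].astype(int);c=load('side2.png')['color'].astype(int)
for n,x,ref,cols in(('s1',b,a,range(245,325,4)),('s2',c,a,range(270,300,2))):
    m=(abs(x-ref).sum(2)>60)&(x.sum(2)<130)
    print(n,[(u,int(np.where(m[:235,u])[0].max()) if m[:235,u].any() else -1) for u in cols])
m=(a.sum(2)<130)[:120,140:210]
print('s0',[(u+140,int(np.where(m[:,u])[0].max()) if m[:,u].any() else -1) for u in range(0,70,3)])
print(proj(s1,[[539.2,-26.5,187.8],[539.2+38,-26.5-5,187.8+13],[539.2-38,-26.5+5,187.8+13]]))
k=(-0.122);f=np.array([np.cos(1.187),np.sin(1.187),0])*43
p=np.array([243,602,219]);print(proj(s1,[p+f,p-f]))
E
```

```text
s1 [(245, -1), (249, 166), (253, 167), (257, 169), (261, 170), (265, 166), (269, 163), (273, 159), (277, 161), (281, 161), (285, 161), (289, 162), (293, 161), (297, 162), (301, 167), (305, 171), (309, 184), (313, 172), (317, 172), (321, 160)]
s2 [(270, 210), (272, 210), (274, 210), (276, 211), (278, 216), (280, 213), (282, 213), (284, 213), (286, 213), (288, 219), (290, 212), (292, 211), (294, 211), (296, 212), (298, 211)]
s0 [(140, -1), (143, -1), (146, -1), (149, -1), (152, -1), (155, 24), (158, 31), (161, 33), (164, 43), (167, 26), (170, 22), (173, 18), (176, 17), (179, 25), (182, 32), (185, 16), (188, -1), (191, -1), (194, 85), (197, 85), (200, 84), (203, 83), (206, 83), (209, 82)]
[[283.16398673 199.92065201]
 [302.55181158 196.63044759]
 [264.1702697  193.54720476]]
[[182.34212646  43.23994434]
 [167.58800034  54.89242049]]
```

The picture shows the shut fingertips at about (284,226), hovering just above the clock's top. They sit about 20 mm higher than the reported TCP z of 87, in line with the contact I felt. The clock itself has not moved: its top corners match to within 1 px. I'll grip about 20 mm lower.

Request:
move_arm --targets "-1 0 0 -3.5 0 0 0; 0.8 0 0 -3 0 0 0; 0.8 0 0 0 0 0 0; 0.8 0 0 0 0 0 0; 0.8 0 0 0 0 0 0"

```text
clock: 3.63
eef_pos: [538.0, -22.1, 149.9]
tool_rot: [-3.141, -0.0, 1.453]
force: [-0.0, -0.7, -0.3]
width: 48.1
gripper_force: 0.0
```

Request:
move_arm --targets "0.8 0 0 0 0 0 0; 0.8 0 0 0 0 0 0; 0.8 0 0 0 0 0 0; 0.8 0 0 0 0 0 0"

```text
clock: 3.97
eef_pos: [537.8, -22.6, 149.5]
tool_rot: [-3.14, 0.0, 1.452]
force: [-0.3, 0.9, 0.5]
width: 76.7
gripper_force: 0.0
```

```bash
python3 - <<'E'
from h import *
plan([538.5,-25,100],1.449,0.8)
print(read_state()['force'],read_state()['tool_rot'])
E
```

```text
at [537.8 -22.6 149.5] 1.452 w 76.7 t 3.9667 n 2
0.8 -0.12 0.05 2.47 0 0 0.1; 0.8 -0.11 0.05 2.48 0 0 0.1
[-0.30066463  0.92890033  0.52871182] [-3.14027363e+00  2.94090508e-04  1.45217052e+00]
```

Request:
move_arm --targets "0.8 -0.2 0.1 2.5 0 0 0; 0.8 0 0 2.5 0 0 0; 0.8 0 0 0 0 0 0; 0.8 0 0 1 0 0 0; 0.8 0 0 1 0 0 0"

```text
clock: 4.38
eef_pos: [539.9, -24.8, 80.5]
tool_rot: [3.14, -0.0, 1.452]
force: [-0.8, -0.3, -1.0]
width: 76.6
gripper_force: 0.0
```

Request:
move_arm --targets "0.8 0 0 1 0 0 0; 0.8 0 0 0.8 0 0 0; 0.8 0 0 0.7 0 0 0; 0.8 0 0 0 0 0 0; 0.8 0 0 0 0 0 0"

```text
clock: 4.8
eef_pos: [538.8, -24.6, 54.9]
tool_rot: [-3.141, 0.0, 1.452]
force: [-0.4, 0.0, -1.5]
width: 77.0
gripper_force: 0.0
```

Request:
move_arm --targets "-1 0 0 0 0 0 0; -1 0 0 0 0 0 0; -1 0 0 0 0 0 0; -1 0 0 0 0 0 0; -1 0 0 0 0 0 0"

```text
clock: 5.22
eef_pos: [539.0, -24.7, 55.9]
tool_rot: [3.141, -0.0, 1.452]
force: [-2.3, -0.8, 6.2]
width: 60.9
gripper_force: 65.8
```

Request:
move_arm --targets "-1 0 0 -1 0 0 0; -1 0 0 -2.5 0 0 0; -1 0 0 -3 0 0 0; -1 0 0 -3 0 0 0; -1 0 0 -2.5 0 0 0"

```text
clock: 5.63
eef_pos: [539.2, -24.7, 177.4]
tool_rot: [3.14, 0.0, 1.452]
force: [1.1, 0.1, -3.2]
width: 60.7
gripper_force: 66.3
```

```bash
python3 - <<'E'
from h import *
plan([450,-230,190],1.449-np.pi/2-.05,-1)
E
```

```text
at [539.2 -24.7 177.4] 1.452 w 60.7 t 5.6333 n 15
-1 -1.43 -0.43 -0.08 0 0 6.2; -1 -1.47 -0.27 -0.08 0 0 6.2; -1 -1.49 -0.11 -0.08 0 0 6.2; -1 -1.49 0.05 -0.09 0 0 6.2; -1 -1.48 0.21 -0.08 0 0 6.2
-1 -1.45 0.37 -0.09 0 0 6.2; -1 -1.4 0.52 -0.08 0 0 6.2; -1 -1.33 0.67 -0.09 0 0 6.2; -1 -1.25 0.81 -0.08 0 0 6.2; -1 -1.16 0.94 -0.09 0 0 6.2
-1 -1.05 1.06 -0.08 0 0 6.2; -1 -0.93 1.17 -0.09 0 0 6.2; -1 -0.79 1.26 -0.08 0 0 6.2; -1 -0.66 1.34 -0.09 0 0 6.2; -1 -0.5 1.4 -0.08 0 0 6.2
```

Request:
move_arm --targets "-1 -1.4 -0.4 -0.1 0 0 6.2; -1 -1.5 -0.3 -0.1 0 0 6.2; -1 -1.5 -0.1 -0.1 0 0 6.2; -1 -1.5 0 -0.1 0 0 6.2; -1 -1.5 0.2 -0.1 0 0 6.2"

```text
clock: 6.05
eef_pos: [508.1, -93.5, 180.7]
tool_rot: [3.142, -0.0, 0.906]
force: [0.0, 0.5, -1.7]
width: 60.6
gripper_force: 66.3
```

Request:
move_arm --targets "-1 -1.4 0.4 -0.1 0 0 6.2; -1 -1.4 0.5 -0.1 0 0 6.2; -1 -1.3 0.7 -0.1 0 0 6.2; -1 -1.2 0.8 -0.1 0 0 6.2; -1 -1.2 0.9 -0.1 0 0 6.2"

```text
clock: 6.47
eef_pos: [479.3, -161.0, 185.6]
tool_rot: [-3.141, -0.001, 0.365]
force: [-0.1, -0.1, -2.8]
width: 60.9
gripper_force: 66.3
```

Request:
move_arm --targets "-1 -1 1.1 0 0 0 6.2; -1 -0.9 1.2 0 0 0 6.2; -1 -0.8 1.3 0 0 0 6.2; -1 -0.7 1.3 0 0 0 6.2; -1 -0.5 1.4 0 0 0 6.2"

```text
clock: 6.88
eef_pos: [450.0, -229.7, 185.5]
tool_rot: [-3.141, -0.0, -0.176]
force: [0.8, -0.4, -3.4]
width: 60.3
gripper_force: 66.3
```

Request:
move_arm --targets "-1 0 0 3 0 0 0; -1 0 0 3 0 0 0; -1 0 0 3 0 0 0; -1 0 0 2 0 0 0; -1 0 0 0 0 0 0"

```text
clock: 7.3
eef_pos: [448.2, -227.5, 72.2]
tool_rot: [-3.139, 0.006, -0.171]
force: [-0.6, 0.2, -3.4]
width: 60.4
gripper_force: 66.6
```

Request:
move_arm --targets "-1 0 0 0 0 0 0; -1 0 0 0.8 0 0 0; -1 0 0 0.7 0 0 0; -1 0 0 0.3 0 0 0; -1 0 0 0.2 0 0 0"

```text
clock: 7.72
eef_pos: [450.6, -229.4, 55.3]
tool_rot: [-3.141, -0.0, -0.171]
force: [0.6, 0.2, -2.5]
width: 60.8
gripper_force: 66.8
```

Request:
move_arm --targets "-1 0 0 0.1 0 0 0; -1 0 0 0 0 0 0; -1 0 0 0 0 0 0"

```text
clock: 7.97
eef_pos: [450.4, -229.7, 54.4]
tool_rot: [3.141, -0.0, -0.171]
force: [-0.4, 0.6, -3.4]
width: 60.7
gripper_force: 66.8
```

Request:
move_arm --targets "-1 0 0 0.1 0 0 0; -1 0 0 0.1 0 0 0; -1 0 0 0.1 0 0 0; -1 0 0 0 0 0 0"

```text
clock: 8.3
eef_pos: [450.6, -229.7, 51.9]
tool_rot: [-3.141, -0.001, -0.171]
force: [-0.9, 0.5, 5.1]
width: 60.7
gripper_force: 67.6
```

Request:
move_arm --targets "1 0 0 0 0 0 0; 1 0 0 0 0 0 0; 1 0 0 0 0 0 0; 1 0 0 0 0 0 0; 1 0 0 0 0 0 0"

```text
clock: 8.72
eef_pos: [450.4, -229.6, 51.1]
tool_rot: [3.142, 0.0, -0.171]
force: [0.6, 0.4, 0.5]
width: 85.8
gripper_force: 0.0
```

Request:
move_arm --targets "1 0 0 -1 0 0 0; 1 0 0 -3 0 0 0; 1 0 0 -4 0 0 0; 1 0 0 -4 0 0 0; 1 0 0 0 0 0 0"

```text
clock: 9.13
eef_pos: [453.3, -233.1, 177.9]
tool_rot: [3.138, -0.01, -0.172]
force: [1.1, -0.6, -0.1]
width: 85.2
gripper_force: 0.0
```

```bash
python3 - <<'E'
from h import *
plan([577,-32.6,160],1.449,-1)
E
```

```text
at [ 453.3 -233.1  177.9] -0.172 w 85.2 t 9.1333 n 15
-1 0.58 -1.46 0.12 0 0 -6.2; -1 0.74 -1.39 0.12 0 0 -6.2; -1 0.88 -1.3 0.12 0 0 -6.2; -1 1.02 -1.19 0.12 0 0 -6.2; -1 1.14 -1.08 0.12 0 0 -6.2
-1 1.25 -0.95 0.12 0 0 -6.2; -1 1.35 -0.81 0.12 0 0 -6.2; -1 1.43 -0.66 0.12 0 0 -6.2; -1 1.49 -0.5 0.12 0 0 -6.2; -1 1.53 -0.33 0.12 0 0 -6.2
-1 1.56 -0.17 0.12 0 0 -6.2; -1 1.57 0 0.12 0 0 -6.2; -1 1.56 0.17 0.12 0 0 -6.2; -1 1.53 0.34 0.12 0 0 -6.2; -1 1.49 0.5 0.11 0 0 -6.2
```

Request:
move_arm --targets "-1 0.6 -1.5 0.1 0 0 -6.2; -1 0.7 -1.4 0.1 0 0 -6.2; -1 0.9 -1.3 0.1 0 0 -6.2; -1 1 -1.2 0.1 0 0 -6.2; -1 1.1 -1.1 0.1 0 0 -6.2"

```text
clock: 9.55
eef_pos: [491.2, -161.5, 166.9]
tool_rot: [3.141, -0.0, 0.375]
force: [0.3, -0.4, -0.2]
width: 25.4
gripper_force: 0.0
```

Request:
move_arm --targets "-1 1.3 -0.9 0.1 0 0 -6.2; -1 1.4 -0.8 0.1 0 0 -6.2; -1 1.4 -0.7 0.1 0 0 -6.2; -1 1.5 -0.5 0.1 0 0 -6.2; -1 1.5 -0.3 0.1 0 0 -6.2"

```text
clock: 9.97
eef_pos: [533.1, -95.0, 161.8]
tool_rot: [3.141, 0.0, 0.916]
force: [0.5, -0.7, -0.6]
width: -0.1
gripper_force: 0.0
```

Request:
move_arm --targets "-1 1.6 -0.2 0.1 0 0 -6.2; -1 1.6 0 0.1 0 0 -6.2; -1 1.6 0.2 0.1 0 0 -6.2; -1 1.5 0.3 0.1 0 0 -6.2; -1 1.5 0.5 0.1 0 0 -6.2"

```text
clock: 10.38
eef_pos: [574.3, -27.6, 156.8]
tool_rot: [3.141, 0.001, 1.457]
force: [0.0, 0.2, 0.2]
width: 0.1
gripper_force: 0.0
```

Request:
move_arm --targets "-1 0 0 3 0 0 0; -1 0 0 2.5 0 0 0; -1 0 0 2 0 0 0; -1 0 0 0 0 0 0; -1 0 0 0 0 0 0"

```text
clock: 10.8
eef_pos: [573.5, -28.1, 81.1]
tool_rot: [-3.14, 0.001, 1.452]
force: [0.3, -0.9, 0.1]
width: -0.2
gripper_force: 0.0
```

```bash
python3 - <<'E'
from h import *
plan([577,-32.6,60],1.4,-1)
s=snap('side','side3.png');d=snap('top','top3.png')
e=read_state()['eef_pos']
print(proj(s,[e,e+[0,0,20],[579.3,-33,66]]))
a=cv2.imread('pics/side3.png')[180:320,220:360]
a=cv2.resize(a,(560,560),interpolation=cv2.INTER_CUBIC)
b=cv2.resize(cv2.imread('pics/top3.png')[250:400,240:390],(230,230),interpolation=cv2.INTER_CUBIC)
b=cv2.resize(cv2.imread('pics/top3.png')[230:390,290:410],(236,315),interpolation=cv2.INTER_CUBIC)
c=np.zeros((560,800,3),np.uint8);c[:,:560]=a;c[:315,562:798]=b
cv2.imwrite('pics/c4.png',c)
E
```

```text
at [573.5 -28.1  81.1] 1.452 w -0.2 t 10.8 n 1
-1 -0.4 0.4 2.11 0 0 3
[[298.65936277 236.22240522]
 [299.09416581 229.81699346]
 [300.32660832 243.00353255]]
```

View pics/c4.png

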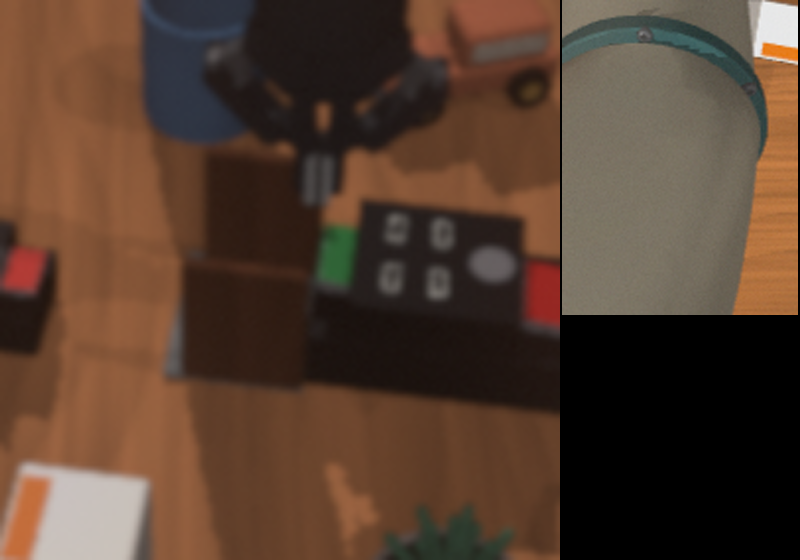

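The tip is at full-image (299.5,231), so it sits about 16 mm above the reported TCP z. The clock stands upright on the desk with its orange edge toward the robot. The green patch spans columns 300–309, so I refit the stand with the cleaner corners.

```bash
python3 - <<'E'
from h import *
d=load('top0.png'); s=load('side3.png')
T=lambda l,u,v:(d,l,265+u/4-.4,100+v/4-.4)
S=lambda l,u,v:(s,l,220+u/4-.4,180+v/4-.4)
tt=[T((118,40,42),145,100),T((118,-40,42),282,122),T((85,-40,72),282,165),T((-25,22,66),138,345),T((-25,-22,66),220,355)]
ss=[S((-7,40,72),360,200),S((85,40,72),525,215),S((85,-40,72),522,322),S((-7,-40,72),350,299),S((-25,-22,66),316,286),S((-95,-46,94),185,258),S((-27,-46,94),307,277)]
for o in(tt,ss,tt+ss):
    p,r=fit(o,[600,-35,-.15]);print(p.round(3),r.round(1).tolist())
    c,t=np.cos(p[2]),np.sin(p[2])
    print([(p[0]+c*x,p[1]+t*x) for x in(-63,-20)])
E
```

```text
[ 6.01108e+02 -3.85590e+01 -1.60000e-01] [[-0.4, -0.9], [0.1, -0.4], [0.4, 0.1], [0.3, 0.2], [-0.4, 1.0]]
[(np.float64(538.9135630936325), np.float64(-28.514867363687756)), (np.float64(581.3635031088128), np.float64(-35.37071105411692))]
[ 6.03139e+02 -3.46450e+01 -1.77000e-01] [[0.4, -1.4], [0.4, -0.3], [-0.1, 0.3], [-0.8, 0.7], [0.1, -1.6], [-1.1, 1.0], [0.7, 0.2]]
[(np.float64(541.1233717965137), np.float64(-23.550108774384967)), (np.float64(583.4512490717361), np.float64(-31.12314022643282))]
[ 6.02302e+02 -3.68720e+01 -1.72000e-01] [[-0.5, -1.5], [-0.0, -0.7], [0.0, -0.1], [-0.6, -0.5], [-1.3, 0.5], [0.1, -0.7], [0.1, 0.3], [-0.2, 1.0], [-1.0, 1.5], [-0.2, -0.7], [-1.4, 2.0], [0.5, 1.1]]
[(np.float64(540.2348705125023), np.float64(-26.07115718763128)), (np.float64(582.5981873364323), np.float64(-33.44336090669193))]
```

Request:
move_arm --targets "-1 -0.4 0.8 0 0 0 3; -1 0 0 1.5 0 0 0; -1 0 0 1 0 0 0; -1 0 0 0.5 0 0 0; -1 0 0 0 0 0 0"

```text
clock: 11.32
eef_pos: [580.8, -32.4, 50.7]
tool_rot: [-3.14, -0.0, 1.4]
force: [-0.2, 0.3, 0.0]
width: 0.1
gripper_force: 0.0
```

Request:
move_arm --targets "-1 0 0 0.4 0 0 0; -1 0 0 0.4 0 0 0; -1 0 0 0.3 0 0 0; -1 0 0 0.2 0 0 0; -1 0 0 0 0 0 0"

```text
clock: 11.73
eef_pos: [581.4, -32.5, 37.9]
tool_rot: [-3.141, -0.0, 1.4]
force: [-0.2, 0.2, -0.5]
width: -0.1
gripper_force: 0.0
```

Request:
move_arm --targets "-1 0 0 0.2 0 0 0; -1 0 0 0.2 0 0 0; -1 0 0 0 0 0 0"

```text
clock: 11.98
eef_pos: [581.2, -32.5, 34.0]
tool_rot: [-3.141, -0.0, 1.4]
force: [-1.0, 1.4, 1.8]
width: -0.0
gripper_force: 1.4
```

```bash
python3 - <<'E'
from h import *
s=snap('side','side4.png')
st=read_state();e=st['eef_pos'];print(e,st['force'],proj(s,[e,e+[0,0,16]]))
a=cv2.imread('pics/side4.png')[190:290,240:360]
cv2.imwrite('pics/c5.png',cv2.resize(a,None,fx=6,fy=6,interpolation=cv2.INTER_CUBIC))
E
```

```text
[581.25721445 -32.54796821  34.02682567] [-1.74694051 -0.07886283  2.47449821] [[300.48677482 252.48888888]
 [300.8431185  247.71341683]]
```

View pics/c5.png

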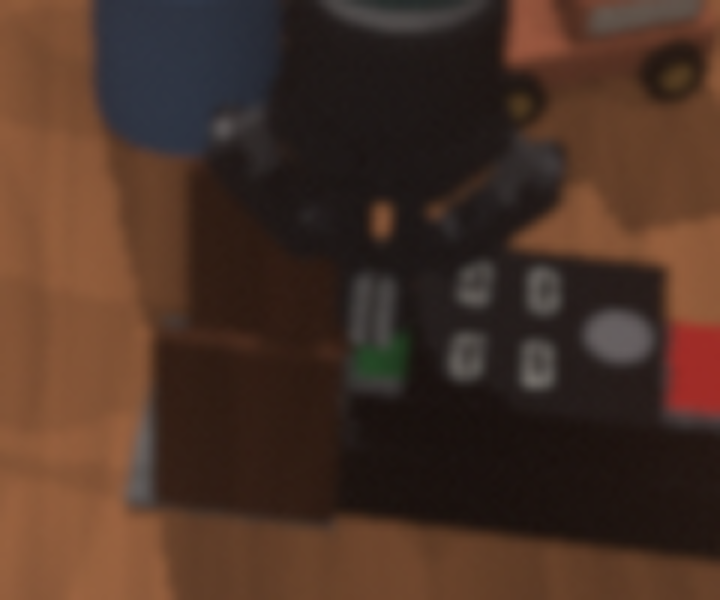

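Request:
move_arm --targets "-1 0 0 0.2 0 0 0; -1 0 0 0.2 0 0 0; -1 0 0 0.2 0 0 0; -1 0 0 0 0 0 0"

```text
clock: 12.37
eef_pos: [581.1, -32.6, 27.8]
tool_rot: [-3.141, -0.0, 1.4]
force: [-2.4, -0.2, 2.2]
width: -0.0
gripper_force: 2.5
```

Request:
move_arm --targets "-1 0 0 0.2 0 0 0; -1 0 0 0.2 0 0 0; -1 0 0 0 0 0 0"

```text
clock: 12.62
eef_pos: [581.4, -32.5, 26.6]
tool_rot: [-3.141, -0.001, 1.4]
force: [-8.1, 0.7, 24.7]
width: -0.3
gripper_force: 17.0
```

```bash
python3 - <<'E'
from h import *
snap('side','side5.png')
p=[602.3,-36.9,-.172];c,t=np.cos(p[2]),np.sin(p[2])
d=load('side5.png')
for a in(-.1,0,.12):
    L=[]
    for x,y in((85,22),(85,-22),(115,-22),(115,22)):
        r=x-45; X=45+r*np.cos(a); Z=56+4+r*np.sin(a)
        L.append([p[0]+c*X-t*y,p[1]+t*X+c*y,Z])
    print(a,proj(d,L).mean(0).round(1),proj(d,L)[2].round(1))
for f in('side0.png','side3.png','side4.png','side5.png'):
    i=load(f)['color'].astype(int)[220:300,335:380]
    m=(i[:,:,0]>120)&(i[:,:,1]<60)&(i[:,:,2]<60); v,u=np.where(m); print(f,m.sum(),u.mean()+335,v.mean()+220,v.min()+220,v.max()+220,u.max()+335)
E
```

```text
-0.1 [356.2 253.2] [362.9 262.1]
0 [356.7 251.6] [363.5 260. ]
0.12 [356.9 249.5] [363.9 257.4]
side0.png 139 357.62589928057554 253.27338129496403 246 260 363
side3.png 152 357.36842105263156 253.23684210526315 246 261 363
side4.png 164 357.3658536585366 251.1829268292683 244 258 363
side5.png 153 356.6339869281046 249.0653594771242 243 256 362
```

Request:
move_arm --targets "-1 0 0 -1 0 0 0; -1 0 0 -3 0 0 0; -1 0 0 -4 0 0 0; 1 0 0 -4 0 0 0; 1 0 0 0 0 0 0"

```text
clock: 13.08
eef_pos: [587.6, -34.0, 151.4]
tool_rot: [3.127, -0.001, 1.399]
force: [1.3, -0.9, 0.1]
width: 23.1
gripper_force: 0.0
```

```bash
python3 - <<'E'
from h import *
plan([450.6,-229.7,140],1.4,1)
d=snap('top','top5.png')
i=d['color'].astype(int)
for nm,m in(('white',(i.min(2)>150)),('orange',(i[:,:,0]>200)&(i[:,:,1]>90)&(i[:,:,1]<160)&(i[:,:,2]<90))):
    m=m.astype(np.uint8); m[:225]=0;m[320:]=0;m[:,:330]=0;m[:,470:]=0
    v,u=np.where(m); 
    if len(u): print(nm,len(u),u.mean(),v.mean(),cv2.minAreaRect(np.c_[u,v].astype(np.float32)),atz(d,u.mean(),v.mean(),100))
print(proj(d,[[450.6,-229.7,100]]))
E
```

```text
at [587.6 -34.  151.4] 1.399 w 23.1 t 13.0833 n 6
1 -3.6 -1.69 0.19 0 0 -0; 1 -3.6 -1.69 0.19 0 0 -0; 1 -3.6 -1.7 0.19 0 0 -0; 1 -3.61 -1.69 0.19 0 0 -0; 1 -3.6 -1.7 0.19 0 0 -0
1 -3.61 -1.69 0.19 0 0 -0
white 248 412.5403225806452 245.0483870967742 ((413.0, 247.5), (12.0, 29.0), 0.0) [ 452.57024825 -248.20318552  100.        ]
orange 28 422.10714285714283 258.14285714285717 ((425.69842529296875, 268.252685546875), (42.552391052246094, 82.134033203125), 42.0390625) [ 425.08425069 -268.16014189  100.        ]
[[403.87843635 245.99398494]]
```

Request:
move_arm --targets "1 -3.6 -1.7 0 0 0 0; 1 -3.6 -1.7 0 0 0 0; 1 -3.6 -1.7 0 0 0 0; 1 -3.6 -1.7 0.2 0 0 0; 1 -3.6 -1.7 0.2 0 0 0"

```text
clock: 13.55
eef_pos: [466.2, -196.8, 139.4]
tool_rot: [3.142, 0.001, 1.401]
force: [0.1, -0.9, -0.8]
width: 85.5
gripper_force: 0.0
```

Request:
move_arm --targets "1 -3.6 -1.7 0.2 0 0 0; 1 0 0 0 0 0 0; 1 0 0 0 0 0 0; 1 0 0 0 0 0 0"

```text
clock: 13.88
eef_pos: [444.7, -227.9, 137.6]
tool_rot: [-3.141, -0.001, 1.4]
force: [0.1, 0.9, 0.0]
width: 85.3
gripper_force: 0.0
```

```bash
python3 - <<'E'
from h import *
plan([450.6,-229.7,52],1.4,1)
s=snap('side','side6.png')
cv2.imwrite('pics/c6.png',cv2.resize(cv2.imread('pics/side6.png')[220:370,170:370],None,fx=4,fy=4,interpolation=cv2.INTER_CUBIC))
E
```

```text
at [ 444.7 -227.9  137.6] 1.4 w 85.3 t 13.8833 n 3
1 -0.03 0.21 2.85 0 0 -0; 1 -0.03 0.2 2.85 0 0 -0; 1 -0.02 0.21 2.86 0 0 -0
```

View pics/c6.png

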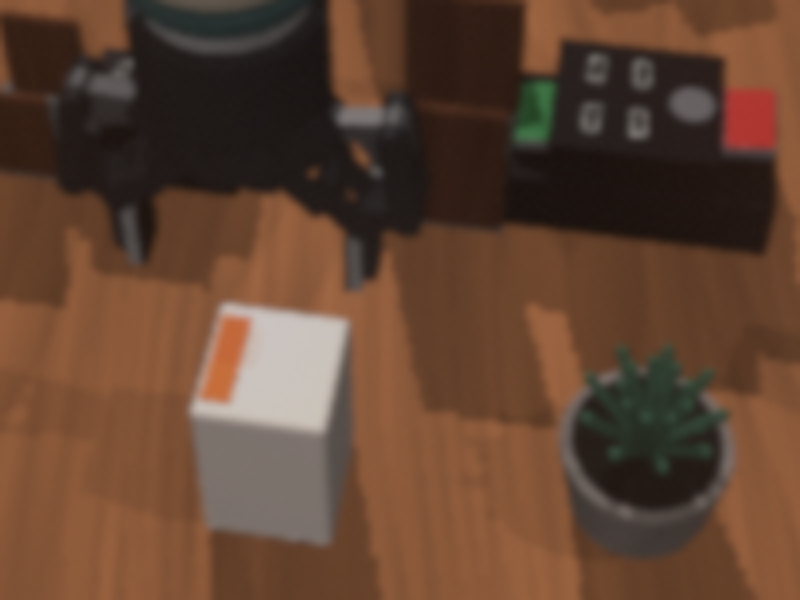

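The clock stands upright with its orange edge toward the robot. Its top corners in the crop are (223,303), (350,320), (325,433) and (192,412). The red end is up and the green end is down.

```bash
python3 - <<'E'
from h import *
s=load('side6.png')
S=lambda l,u,v:(s,l,170+u/4-.4,220+v/4-.4)
o=[S((-31,31,100),223,303),S((31,31,100),350,320),S((31,-31,100),325,433),S((-31,-31,100),192,412),S((-31,-31,0),210,528),S((31,-31,0),330,543)]
q,r=fit(o,[450,-230,-.17]);print(q.round(3),r.round(1).tolist())
plan([q[0],q[1],52],1.4,1)
E
```

```text
[ 4.51783e+02 -2.26965e+02 -1.79000e-01] [[-0.2, -0.9], [0.7, -0.8], [0.5, -0.0], [-0.7, 0.3], [-1.2, 0.1], [0.6, 1.0]]
at [ 445.2 -227.1  137.7] 1.401 w 85.5 t 13.9333 n 3
1 0.04 0.22 2.86 0 0 0; 1 0.04 0.21 2.85 0 0 0; 1 0.04 0.22 2.86 0 0 0
```

Request:
move_arm --targets "1 0 0.6 0 0 0 0; 1 0 0 2.5 0 0 0; 1 0 0 2.5 0 0 0; 1 0 0 2 0 0 0; 1 0 0 1 0 0 0"

```text
clock: 14.35
eef_pos: [450.7, -227.1, 55.9]
tool_rot: [-3.139, -0.001, 1.403]
force: [0.1, 0.2, -0.3]
width: 85.7
gripper_force: 0.0
```

Request:
move_arm --targets "1 0 0 0.6 0 0 0; 1 0 0 0 0 0 0; 1 0 0 0 0 0 0"

```text
clock: 14.6
eef_pos: [451.0, -229.1, 52.6]
tool_rot: [3.141, 0.0, 1.401]
force: [-0.0, -0.1, 0.7]
width: 85.6
gripper_force: 0.0
```

Request:
move_arm --targets "-1 0 0 0 0 0 0; -1 0 0 0 0 0 0; -1 0 0 0 0 0 0; -1 0 0 0 0 0 0; -1 0 0 0 0 0 0"

```text
clock: 15.02
eef_pos: [450.7, -229.5, 53.4]
tool_rot: [3.14, 0.0, 1.4]
force: [-1.6, 1.1, 5.5]
width: 60.6
gripper_force: 64.7
```

Request:
move_arm --targets "-1 0 0 0 0 0 0; -1 0 0 -1 0 0 0; -1 0 0 -3 0 0 0; -1 0 0 -4 0 0 0; -1 0 0 -4 0 0 0"

```text
clock: 15.43
eef_pos: [449.1, -228.8, 173.7]
tool_rot: [-3.139, -0.0, 1.399]
force: [0.9, -0.0, -2.8]
width: 60.5
gripper_force: 66.6
```

```bash
python3 - <<'E'
from h import *
plan([540,-26,177],1.4,-1)
E
```

```text
at [ 449.1 -228.8  173.7] 1.399 w 60.5 t 15.4333 n 6
-1 3.59 0.92 -0.06 0 0 -0; -1 3.59 0.92 -0.05 0 0 -0; -1 3.59 0.91 -0.06 0 0 -0; -1 3.59 0.92 -0.05 0 0 -0; -1 3.59 0.91 -0.06 0 0 -0
-1 3.58 0.92 -0.05 0 0 -0
```

Request:
move_arm --targets "-1 3.6 0.9 -0.1 0 0 0; -1 3.6 0.9 -0.1 0 0 0; -1 3.6 0.9 -0.1 0 0 0; -1 3.6 0.9 0 0 0 0; -1 3.6 0.9 0 0 0 0"

```text
clock: 15.85
eef_pos: [525.5, -57.6, 176.3]
tool_rot: [3.141, -0.0, 1.4]
force: [1.0, -0.4, -2.8]
width: 60.5
gripper_force: 66.8
```

Request:
move_arm --targets "-1 2.6 0.9 0 0 0 0; -1 0.9 0 0 0 0 0; -1 0 0 0 0 0 0; -1 0 0 0 0 0 0; -1 0 0 0 0 0 0"

```text
clock: 16.27
eef_pos: [539.2, -28.5, 175.6]
tool_rot: [-3.141, 0.001, 1.397]
force: [-0.7, -0.1, -1.6]
width: 60.9
gripper_force: 66.8
```

```bash
python3 - <<'E'
from h import *
s=snap('side','side7.png'); e=read_state()['eef_pos']
plan([539.8,-26,110],1.4,-1)
# clock white top corners in side view
h=e[2]-53+100
i=s['color'].astype(int)
m=((i.min(2)>140)).astype(np.uint8); n,l,st,ce=cv2.connectedComponentsWithStats(m)
print([(st[k].tolist(),ce[k].round(1).tolist()) for k in range(1,n) if st[k,4]>80 and 200<ce[k][0]<360])
print(h,proj(s,[[e[0],e[1],h],[e[0],e[1],h-100]]))
cv2.imwrite('pics/c7.png',cv2.resize(cv2.imread('pics/side7.png')[130:290,210:370],None,fx=3.75,fy=3.75,interpolation=cv2.INTER_CUBIC))
E
```

```text
at [539.3 -28.8 175.5] 1.397 w 60.6 t 16.3167 n 2
-1 0.14 0 3.28 0 0 -0.1; -1 0.14 0.01 3.27 0 0 -0.1
[([273, 177, 27, 23, 451], [287.4, 188.1])]
222.5447386677473 [[283.6430872  187.53481362]
 [282.5168697  223.58974195]]
```

View pics/c7.png

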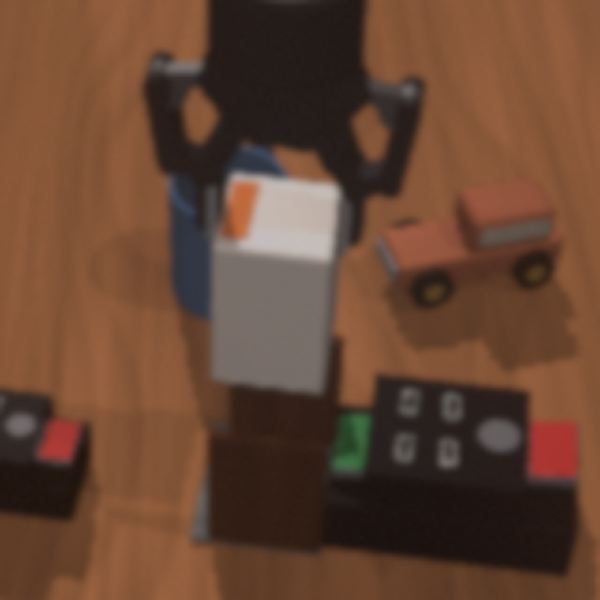

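The clock hangs upright above the bay with its orange edge to the front. I fit its lateral position before lowering.

```bash
python3 - <<'E'
from h import *
s=load('side7.png')
S=lambda l,u,v:(s,l,210+u/3.75-.4,130+v/3.75-.4)
for b in(118,122.5,126):
    o=[S((-31,31,100+b),230,173),S((31,31,100+b),340,184),S((31,-31,100+b),333,262),S((-31,-31,100+b),215,248),S((-31,-31,b),212,380),S((31,-31,b),320,393)]
    q,r=fit(o,[540,-27,-.17]);print(q.round(3),abs(r).mean().round(2))
E
```

```text
[ 5.40265e+02 -2.15020e+01 -1.60000e-01] 0.45
[ 5.4002e+02 -2.6431e+01 -1.6100e-01] 0.56
[ 5.3983e+02 -3.0288e+01 -1.6200e-01] 0.64
```

Request:
move_arm --targets "-1 0.2 0 1.5 0 0 0; -1 0 0 1.5 0 0 0; -1 0 0 1.5 0 0 0; -1 0 0 1 0 0 0; -1 0 0 0 0 0 0"

```text
clock: 16.73
eef_pos: [538.5, -25.8, 118.5]
tool_rot: [-3.138, 0.001, 1.398]
force: [0.6, 0.7, -3.9]
width: 60.8
gripper_force: 66.7
```

Request:
move_arm --targets "-1 0 0 1.5 0 0 0; -1 0 0 1.5 0 0 0; -1 0 0 1.3 0 0 0; -1 0 0 1 0 0 0; -1 0 0 0 0 0 0"

```text
clock: 17.15
eef_pos: [539.4, -25.1, 66.1]
tool_rot: [-3.139, 0.0, 1.399]
force: [-0.5, -0.1, -2.1]
width: 60.5
gripper_force: 66.7
```

Request:
move_arm --targets "-1 0 0 0.4 0 0 0; -1 0 0 0.2 0 0 0; -1 0 0 0.1 0 0 0; -1 0 0 0 0 0 0; -1 0 0 0 0 0 0"

```text
clock: 17.57
eef_pos: [540.7, -24.5, 60.6]
tool_rot: [3.141, -0.0, 1.4]
force: [0.4, 0.9, -3.3]
width: 60.5
gripper_force: 66.7
```

Request:
move_arm --targets "-1 0 0 0.1 0 0 0; -1 0 0 0.1 0 0 0; -1 0 0 0 0 0 0; -1 0 0 0 0 0 0"

```text
clock: 17.9
eef_pos: [540.3, -24.5, 58.2]
tool_rot: [-3.141, -0.0, 1.4]
force: [0.4, -0.0, -1.6]
width: 60.4
gripper_force: 66.7
```

Request:
move_arm --targets "-1 -0.1 0 0.1 0 0 0; -1 0 0 0 0 0 0; -1 0 0 0.1 0 0 0; -1 0 0 0 0 0 0"

```text
clock: 18.23
eef_pos: [540.4, -24.9, 57.5]
tool_rot: [3.141, -0.001, 1.4]
force: [-2.6, 2.0, 11.4]
width: 60.6
gripper_force: 68.3
```

Request:
move_arm --targets "0.8 0 0 0 0 0 0; 0.8 0 0 0 0 0 0; 0.8 0 0 0 0 0 0; 0.8 0 0 0 0 0 0; 0.8 0 0 0 0 0 0"

```text
clock: 18.65
eef_pos: [540.2, -25.7, 56.0]
tool_rot: [-3.142, 0.0, 1.4]
force: [0.3, -0.2, -0.6]
width: 77.0
gripper_force: 0.0
```

Request:
move_arm --targets "0.8 0 0 -0.5 0 0 0; 0.8 0 0 -1.5 0 0 0; 0.8 0 0 -3 0 0 0; 0.8 0 0 -4 0 0 0; 0.8 0 0 -4 0 0 0"

```text
clock: 19.07
eef_pos: [539.3, -25.7, 187.3]
tool_rot: [-3.139, 0.001, 1.399]
force: [1.5, -0.0, -0.3]
width: 77.2
gripper_force: 0.0
```

Request:
move_arm --targets "0.8 4 0 0 0 0 0; 0.8 4 0 0 0 0 0; 0.8 4 0 0 0 0 0; 0.8 4 0 0 0 0 0; 0.8 4 0 0 0 0 0"

```text
clock: 19.48
eef_pos: [574.2, 173.5, 186.8]
tool_rot: [3.141, -0.0, 1.4]
force: [0.6, -0.3, 0.3]
width: 76.8
gripper_force: 0.0
```

Request:
move_arm --targets "0.8 4 -1 0 0 0 0; 0.8 4 -1 0 0 0 0; 0.8 3 -1 0 0 0 0; 0.8 0 0 0 0 0 0; 0.8 0 0 0 0 0 0"

```text
clock: 19.9
eef_pos: [562.1, 288.0, 185.8]
tool_rot: [-3.141, -0.0, 1.405]
force: [0.2, -1.0, -0.0]
width: 76.7
gripper_force: 0.0
```

```bash
python3 - <<'E'
from h import *
s=snap('side','side8.png');d=snap('top','top8.png')
print(read_state()['eef_pos'],read_state()['force'])
for n,f,z in(('top',d,104),('side',s,104)):
    i=f['color'].astype(int)
    o=(i[:,:,0]>180)&(i[:,:,1]>80)&(i[:,:,1]<170)&(i[:,:,2]<100)
    w=(i.min(2)>150)|o
    for nm,m in(('or',o),('topface',w)):
        k,l,st,ce=cv2.connectedComponentsWithStats(m.astype(np.uint8))
        for j in range(1,k):
            p=atz(f,*ce[j],z)
            if st[j,4]>15 and abs(p[0]-540)<60 and abs(p[1]+26)<60:
                vv,uu=np.where(l==j);print(n,nm,st[j].tolist(),ce[j].round(1),p.round(1),cv2.minAreaRect(np.c_[uu,vv].astype(np.float32))[1:])
    if n=='side':
        c=i[220:300,335:380];m=(c[:,:,0]>120)&(c[:,:,1]<60)&(c[:,:,2]<60);v,u=np.where(m);print('red',u.mean()+335,v.mean()+220)
a0=load('top0.png')['color'].astype(int);D=abs(a0-d['color'].astype(int)).sum(2)
for nm,(u,v) in dict(mug=(220,215),car=(218,143),succ=(400,168)).items(): print(nm,D[v-22:v+23,u-20:u+21].mean().round(1))
E
```

```text
[563.57511613 283.68444405 186.32639378] [ 0.50123551 -0.90002033 -0.31043282]
top or [63, 81, 497, 212, 50879] [299.7 182.4] [583.4  -9.8 104. ] ((210.5694580078125, 495.9563903808594), 89.7519760131836)
top or [295, 209, 21, 9, 127] [304.8 213. ] [519.3 -20.4 104. ] ((20.750713348388672, 5.99266242980957), 10.304845809936523)
top topface [63, 81, 497, 212, 51254] [300.3 181.9] [584.5 -11.  104. ] ((210.5694580078125, 495.9563903808594), 89.7519760131836)
top topface [290, 188, 34, 33, 819] [306.5 203.4] [539.4 -23.9 104. ] ((29.51609992980957, 28.97944450378418), 10.304845809936523)
side or [270, 220, 8, 14, 74] [273.2 226.6] [520.  -19.4 104. ] ((5.295135974884033, 13.924245834350586), 11.309932708740234)
side topface [269, 218, 29, 22, 374] [286.  229.5] [547.  -28.2 104. ] ((26.22986602783203, 19.539348602294922), 8.746162414550781)
side topface [270, 220, 8, 14, 74] [273.2 226.6] [520.  -19.4 104. ] ((5.295135974884033, 13.924245834350586), 11.309932708740234)
red 356.83850931677017 249.59627329192546
mug 7.3
car 7.7
succ 32.7
```

```bash
python3 - <<'E'
from h import *
for n,b in(('side',(290,370,300,360)),('top',(140,195,375,425))):
    f=lambda k:cv2.cvtColor(load(n+k+'.png')['color'],cv2.COLOR_RGB2GRAY)[b[0]:b[1],b[2]:b[3]].astype(np.float32)
    print(n,cv2.phaseCorrelate(f('0'),f('8')), f('0').mean(),f('8').mean())
print(load('top8.png')['color'][165:172,395:405].mean((0,1)),load('top0.png')['color'][165:172,395:405].mean((0,1)))
E
```

```text
side ((0.04670417622821432, 0.0014820590248092458), 0.929880687793096) 68.68875 65.59292
top ((0.17689950945988997, -0.11775255520844041), 0.7678627287546793) 110.223274 100.77236
[81.44285714 70.35714286 49.77142857] [86.         78.61428571 56.14285714]
```

The succulent hasn't moved; the difference there is only shadow.

```bash
python3 -c "
from cell import order;print(order.finish_job())"
```

```text
the job is handed in; nothing more can be done
None
```

The job is handed in: the clock is back on the pad with its dial facing out of the bay, the hub's paddle is pressed fully on, and the car, succulent and mug show no movement in the images; my first grip attempt missed and pressed on the clock's top with about 50 N at the fingertips, without moving it.

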